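# Put the chart-table instruments back on their own pads

### The job

The three instruments were put down on one another's pads: move the compass to the middle of the round pad, the pair of dividers to the middle of the long pad, lying flat along it, and the chart weight to the middle of the square pad, each right way up. To make room, first set one of the three down, let go, in the middle of the empty six-sided pad and fetch it from there later. Set everything down gently rather than dropping it, and do not disturb the parallel rule, the pencil cup or the eraser.

Things in the scene. Friction and masses are not known exactly. Their poses are not given: they have to be found in the camera images.
- compass: Hand-bearing compass: a white plastic puck, 56 mm in diameter, its straight side 34 mm high, standing upright, with a low glass dome on top and a small white sighting block (10 x 12 mm) at the rim on its -x side (42 to 44 mm high in all). About 130 g. Origin at the centre of its underside, z up. At the start it stands on the long pad.
- dividers: Closed stainless steel dividers lying flat: a slim bar 130 mm long along x, 9 mm thick. Round head (22 mm across) centred 46 mm from the origin at -x; points at +x, 64 mm from it. From x = -40 to +18 mm the legs form a bar 16 mm wide (along y): grip there. 70 g, balanced within 10 mm of the origin (underside, centre line). Starts on the square pad, overhanging it.
- weight: Steel chart weight: a square block 46 x 46 mm and 26 mm high with upright sides and a small round knob on top (18 mm in diameter, 39 mm high in all). About 440 g. Origin at the centre of its underside, sides along x and y, z up. At the start it stands on the round pad.
- round_pad: Round dark rubber non-slip pad, 3 mm thick, fixed to the table; origin at the centre of its underside, on the table top, z up. 110 mm in diameter. Home of the compass.
- square_pad: Square dark rubber non-slip pad, 3 mm thick, fixed to the table; origin at the centre of its underside, on the table top, z up. 105 x 105 mm, sides along its x and y. Home of the chart weight.
- long_pad: Long rectangular dark rubber non-slip pad, 3 mm thick, fixed to the table; origin at the centre of its underside, on the table top, z up. 160 mm along its x, 70 mm along its y. Home of the dividers.
- six_sided_pad: Six-sided dark rubber non-slip pad, 3 mm thick, fixed to the table; origin at the centre of its underside, on the table top, z up. 112 mm across the flats. Empty at the start: the free spot.
- rule: Bystander: grey aluminium parallel rule, two bars 300 mm long linked side by side, 56 mm wide in all, up to 12 mm high, lying flat on the far side of the table. Loose. Origin at the centre of its underside, x along its length.
- pencil_cup: Bystander: clear acrylic pencil cup, 68 mm in diameter, 95 mm high, with three pencils standing up out of it to about 155 mm. Loose. Stands at the far right. Origin at the centre of its underside.
- eraser: Bystander: small white eraser in a cardboard sleeve, 45 x 20 mm, 13 mm high. Loose, lying between the pads. Origin at the centre of its underside, x along its length.
Not all that is in view belongs to the job. There is more than one size of the dividers; the job needs the middle-sized.

How it is judged:
By the outcome, as a careful person would: the job done as asked, in the order asked, and still so for the second after the job is handed in, with the robot touching nothing.
It also fails if it takes over 122 s, if anything falls off the work surface, if the arm or the gripper's body presses on something with over 40 N, if the wrist force passes 120 N, or if a joint passes its speed limit or range.

### The arm

A 7-joint arm with a two-finger parallel gripper is mounted at the origin on the work surface. World frame = base frame: x ahead of the robot, y to its left, z up, the work surface at z = 0. Lengths are in m, angles in rad, forces in N, time in s.
With the tool pointing down it reaches from about 0.4 to 0.85 m from the base axis. Payload 10.4 kg.
Tool frame: the origin (TCP) lies between the finger pads; the fingertips stand 17 mm ahead of it and the grasp point (between the pads) lies 2 mm behind it; z points along the fingers, y is the direction in which the jaws open and shut (so a half turn about z gives the same grasp; the last joint's range is limited). The gripper opens to 85 mm and grips with 20 to 120 N. Pads are 22 mm wide; open, the fingers measure 114 mm over their backs; the gripper's body (76 mm by 85 mm) begins 54 mm behind the grasp point. The pads swing forward as they close: fully open they stand 13 mm farther back than shut.
Start: joints at [-1.185, 0.332, -0.065, 1.46, 0.022, 1.35, -0.088], TCP at [0.248, 0.574, 0.248] pointing down, gripper open.
Joint ranges: [-2.6, 2.6], [-0.5, 2.12], [-1.47, 1.34], [0.16, 2.42], [-1.27, 4.41], [0.06, 2.06], [-2.6, 2.6]. Speed limits (rad/s): [2.22, 2.22, 2.79, 2.79, 3.14, 3.14, 3.14].

### API

Orientations are given as a unit quaternion [x, y, z, w].
In Python, from workcell import manip gives the robot as it stands.
- The arm moves only by the tool jog_arm, never from a script. Its argument "steps" is one flat list of numbers, 5 for each row, row after row: the finger opening in m, from 0 to 0.0854, then the shift along the tool's x, y, z in m, then the turn about the tool's z in rad. In form: [gripper, x, y, z, twist, gripper, x, y, z, twist, ...]. A call has exactly 10 rows; each row is the pose to reach, as a shift and turn from the pose commanded when the call began, along the tool's axes at that moment; what a row does not reach only later rows make up. A row lasts 1/10 s, in which the tool goes at most 50 mm and 8.59 degrees, less where a joint would pass 70% of its speed; a pose out of reach is approached as far as the arm can. A call with a gripper value outside its range is refused whole. The fingers move at their own pace and stop on an object; "grip_force" is the grip in N (left out, the last holds). Time passes only in rows, so rows that repeat a pose let the fingers close, or fill a call up. It gives the time, the measured TCP pose, the force and the opening at its end, in the units of the state.
- manip.get_obs(): the state, without advancing time (a new reading comes with each control period).
- manip.camera(name): name is "scene" or "top" or "wrist"; returns (picture, depth): 400x640x3 uint8, red, green, blue; 400x640 float32, m along the optical axis (not along the pixel's ray), 0 where there is no reading.
- manip.calibration(name): a dict with "mtx" (3x3 intrinsics, pixels), "world_to_cam" (4x4, takes a point from world to camera coordinates). Camera axes: x right, y down, z forward; pixel columns grow to the right and rows downward; lengths in m; the calibration is good to about 2 mm. A picture is of the moment at which its call begins: read the wrist's pose just before it. calibration takes no time and is no camera call; for the wrist camera it gives the pose at the moment of the call.
- manip.hand_in(): hands the job in, once; it reports no verdict.
The state is a dict: "clock": time; "joint_pos": joint angles; "joint_velocities": joint speeds; "tau": joint torques, N m; "position": TCP position; "ee_rot": TCP orientation; "ft_force": force on the tool from outside, world axes, zero at the start; "torque": the same for the moment, N m; "grip_width": opening from 0.0 (shut) to 1.0 (fully open).
Only numpy, scipy, OpenCV 4.12 (cv2) and the standard library are available. Lean on these libraries where they do the work, as an engineer would, in place of code of your own. Each camera call takes 0.05 s, during which the arm holds its last target.

## Working session

There is one attempt and no reset: what is moved stays moved. The work goes in short steps, Python scripts to look and compute and a tool call to move; the robot and the scene stay as the last step left them, time stands still between calls to the robot, and variables do not carry over. Pictures are saved under pics/ and viewed, and the job is handed in when it is done.

Besides the shell and the picture viewer there is one more tool, called after "Request:" by a JSON object that holds its "op" and its "data". jog_arm: Moves the arm, as the interface text tells. Its arguments: {"type":"object","properties":{"steps":{"type":"array"},"grip_force":{"type":"number"}},"required":["steps"]}

```bash
mkdir -p pics; ls
python3 - <<'E'
from workcell import manip
import cv2,numpy as np
o=manip.get_obs();print({k:np.round(v,3) for k,v in o.items()})
for n in("top","scene"):
    p,d=manip.camera(n);cv2.imwrite(f"pics/{n}0.png",p[:,:,::-1]);np.savez(f"{n}0.npz",p=p,d=d)
    c=manip.calibration(n);print(n,np.round(c["mtx"],1).tolist(),np.round(c["world_to_cam"],3).tolist())
E
```

```text
pics
{'clock': np.float64(0.0), 'joint_pos': array([-1.185,  0.333, -0.065,  1.461,  0.022,  1.35 , -0.089]), 'joint_velocities': array([-0.   , -0.001, -0.001,  0.   , -0.001, -0.   , -0.   ]), 'tau': array([ 0.0000e+00, -6.2546e+01,  4.9000e-02, -3.9159e+01,  1.6000e-02,
        1.0000e-02, -0.0000e+00]), 'position': array([0.248, 0.573, 0.247]), 'ee_rot': array([ 0.203,  0.979, -0.001, -0.   ]), 'ft_force': array([ 0.36 , -0.768,  0.386]), 'torque': array([0.014, 0.063, 0.008]), 'grip_width': np.float64(1.003)}
top [[407.8, 0.0, 323.2], [0.0, 407.8, 199.8], [0.0, 0.0, 1.0]] [[0.025, -0.999, 0.033, -0.033], [-0.994, -0.028, -0.109, 0.577], [0.11, -0.031, -0.993, 0.819], [0.0, 0.0, 0.0, 1.0]]
scene [[435.4, 0.0, 317.7], [0.0, 435.4, 200.8], [0.0, 0.0, 1.0]] [[-0.827, 0.563, -0.005, 0.498], [0.49, 0.715, -0.499, -0.261], [-0.278, -0.415, -0.867, 1.067], [0.0, 0.0, 0.0, 1.0]]
```

View pics/top0.png

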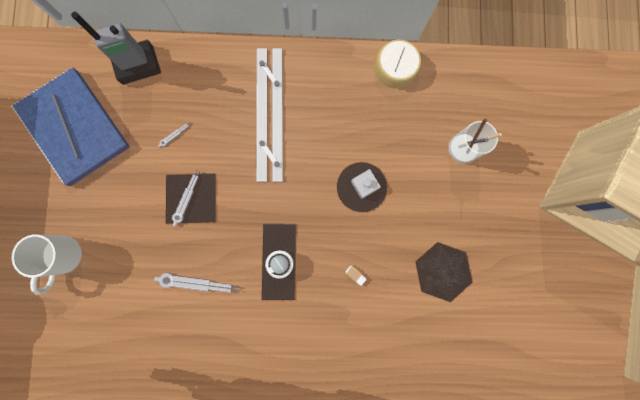

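View pics/scene0.png

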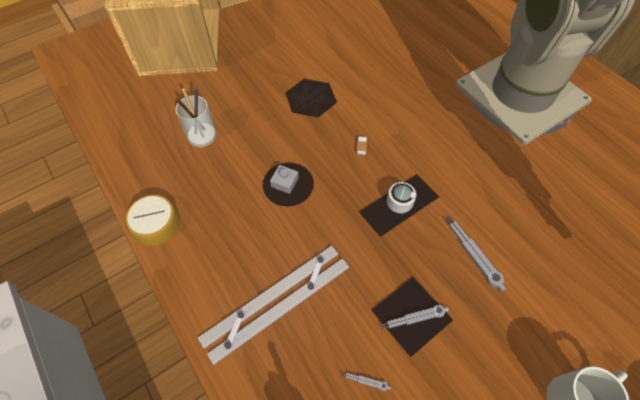

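```bash
cat > h.py <<'E'
from workcell import manip
import cv2,numpy as np
def pix2w(n,u,v,z,c=None):
    c=c or manip.calibration(n);K=c["mtx"];T=c["world_to_cam"];R=T[:3,:3];t=T[:3,3]
    r=R.T@np.linalg.inv(K)@np.array([u,v,1.]);o=-R.T@t
    return o+r*(z-o[2])/r[2]
def cloud(n,d,c=None):
    c=c or manip.calibration(n);K=c["mtx"];T=c["world_to_cam"]
    v,u=np.mgrid[:400,:640];P=np.stack([u,v,np.ones_like(u)],-1)@np.linalg.inv(K).T*d[...,None]
    return (P-T[:3,3])@T[:3,:3]
def ortho(n,img,x0,x1,y0,y1,z,s=1000,c=None):
    # rows: x from x1 (top) down to x0; cols: y from y1 (left) to y0 (right)
    c=c or manip.calibration(n);K=c["mtx"];T=c["world_to_cam"]
    M=K@T[:3]@np.array([[1,0,0],[0,1,0],[0,0,z],[0,0,1.]])
    A=np.array([[0,-1/s,x1],[-1/s,0,y1],[0,0,1.]])
    return cv2.warpPerspective(img,M@A,(int((y1-y0)*s),int((x1-x0)*s)),flags=cv2.INTER_LINEAR|cv2.WARP_INVERSE_MAP)
E
python3 - <<'E'
from h import *
D=np.load("top0.npz");p,d=D["p"],D["d"]
W=cloud("top",d)
print([np.round(pix2w("top",u,v,.003),3) for u,v in((190,198),(279,262),(362,187),(444,272),(358,275),(472,148),(198,284))])
print(np.median(W[250:,200:,2]), W[200,300],W[320,300])
o=ortho("top",p,.15,.65,-.32,.47,.003);cv2.imwrite("pics/ortho0.png",o[:,:,::-1])
E
```

```text
[array([0.577, 0.266, 0.003]), array([0.446, 0.071, 0.003]), array([ 0.611, -0.102,  0.003]), array([ 0.433, -0.281,  0.003]), array([ 0.422, -0.097,  0.003]), array([ 0.706, -0.346,  0.003]), array([0.396, 0.238, 0.003])]
0.0005779150107037732 [ 5.79224466e-01  3.12262527e-02 -1.24032838e-04] [0.32688625 0.02339585 0.00194306]
```

View pics/ortho0.png

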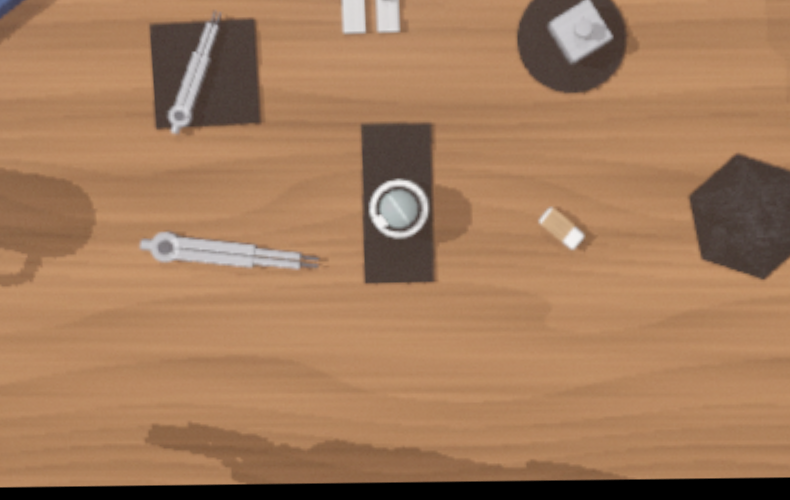

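Run:
```python
from h import *
D=np.load("top0.npz");p,d=D["p"],D["d"]
def crop(cx,cy,z,h=.09,s=2200): return ortho("top",p,cx-h,cx+h,cy-h,cy+h,z,s)
a=crop(.577,.266,.010);b=crop(.446,.071,.034);c=crop(.611,-.102,.026);e=crop(.433,-.281,.003)
cv2.imwrite("pics/crops0.png",np.vstack([np.hstack([a,b]),np.hstack([c,e])])[:,:,::-1][:800,:])
# pads
for nm,cx,cy in(("sq",.577,.266),("long",.446,.071),("round",.611,-.102),("hex",.433,-.281)):
    h=.11;s=2000
    im=ortho("top",p,cx-h,cx+h,cy-h,cy+h,.003,s)
    m=(im.max(2)<75).astype(np.uint8)
    n,l,st,_=cv2.connectedComponentsWithStats(m);
    k=1+np.argmax(st[1:,4]);m=(l==k).astype(np.uint8)
    cs,_=cv2.findContours(m,cv2.RETR_EXTERNAL,cv2.CHAIN_APPROX_NONE);q=max(cs,key=cv2.contourArea);q=cv2.convexHull(q)
    r=cv2.minAreaRect(q);ce=cv2.minEnclosingCircle(q)
    f=lambda xy:np.round((cx+h-xy[1]/s,cy+h-xy[0]/s),4)
    M=cv2.moments(q)
    print(nm,f(r[0]),np.array(r[1])/s,r[2],f(ce[0]),ce[1]/s,f((M['m10']/M['m00'],M['m01']/M['m00'])))
    print([f(x).tolist() for x in cv2.boxPoints(r)])
W=cloud("top",d)
for nm,cx,cy,r,z0,z1 in(("div",.577,.266,.08,.007,.03),("comp",.446,.071,.05,.025,.06),("wt",.611,-.102,.05,.018,.06),("knob",.611,-.102,.05,.032,.06),("eraser",.422,-.097,.04,.008,.03),("small",.70,.31,.06,.004,.03),("large",.396,.238,.095,.006,.03)):
    m=(np.hypot(W[...,0]-cx,W[...,1]-cy)<r)&(W[...,2]>z0)&(W[...,2]<z1)
    P=W[m];
    if len(P)<4: print(nm,len(P));continue
    q=cv2.minAreaRect((P[:,:2]*1000).astype(np.float32));print(nm,len(P),q,P[:,2].max(),np.median(P[:,2]),P.mean(0))
```

```text
Traceback (most recent call last):
ValueError: all the input array dimensions except for the concatenation axis must match exactly, but along dimension 0, the array at index 0 has size 395 and the array at index 1 has size 396
```

```bash
sed -i 's/int((y1-y0)\*s),int((x1-x0)\*s)/round((y1-y0)*s),round((x1-x0)*s)/' h.py
cat > fit.py <<'E'
from h import *
import sys
def run(f,tag):
    D=np.load(f);p,d=D["p"],D["d"]
    def crop(cx,cy,z,h=.09,s=1650): return ortho("top",p,cx-h,cx+h,cy-h,cy+h,z,s)
    a=crop(.577,.266,.010);b=crop(.446,.071,.034);c=crop(.611,-.102,.026);e=crop(.433,-.281,.003)
    cv2.imwrite(f"pics/{tag}.png",np.vstack([np.hstack([a,b]),np.hstack([c,e])])[:,:,::-1])
    for nm,cx,cy in(("sq",.577,.266),("long",.446,.071),("round",.611,-.102),("hex",.433,-.281)):
        h=.11;s=2000
        im=ortho("top",p,cx-h,cx+h,cy-h,cy+h,.003,s)
        m=(im.max(2)<75).astype(np.uint8)
        n,l,st,_=cv2.connectedComponentsWithStats(m);
        k=1+np.argmax(st[1:,4]);m=(l==k).astype(np.uint8)
        cs,_=cv2.findContours(m,cv2.RETR_EXTERNAL,cv2.CHAIN_APPROX_NONE);q=max(cs,key=cv2.contourArea);q=cv2.convexHull(q)
        r=cv2.minAreaRect(q);ce=cv2.minEnclosingCircle(q)
        g=lambda xy:np.round((cx+h-xy[1]/s,cy+h-xy[0]/s),4)
        M=cv2.moments(q)
        print(nm,g(r[0]),np.round(np.array(r[1])/s,4),round(r[2],1),g(ce[0]),round(ce[1]/s,4),g((M['m10']/M['m00'],M['m01']/M['m00'])))
        print([g(x).tolist() for x in cv2.boxPoints(r)])
    W=cloud("top",d)
    for nm,cx,cy,r,z0,z1 in(("div",.577,.266,.08,.008,.03),("comp",.446,.071,.05,.025,.06),("wt",.611,-.102,.05,.018,.06),("knob",.611,-.102,.05,.034,.06),("eraser",.422,-.097,.04,.008,.03),("small",.70,.31,.06,.004,.03),("large",.396,.238,.095,.006,.03)):
        m=(np.hypot(W[...,0]-cx,W[...,1]-cy)<r)&(W[...,2]>z0)&(W[...,2]<z1)
        P=W[m];
        if len(P)<4: print(nm,len(P));continue
        q=cv2.minAreaRect((P[:,:2]*1000).astype(np.float32));print(nm,len(P),np.round(np.hstack([*q]),1),P[:,2].max().round(4),np.median(P[:,2]).round(4),P.mean(0).round(4))
run("top0.npz","crops0")
E
python3 fit.py
```

```text
sq [0.5739 0.2582] [0.0149 0.106 ] 16.8 [0.5752 0.2625] 0.053 [0.5711 0.26  ]
[[0.5253000259399414, 0.28060001134872437], [0.626800000667572, 0.2498999983072281], [0.6225000023841858, 0.23569999635219574], [0.5210000276565552, 0.266400009393692]]
long [0.4215 0.0475] [0.0152 0.0237] 2.9 [0.4212 0.0458] 0.0127 [0.4187 0.0456]
[[0.4099999964237213, 0.05570000037550926], [0.43369999527931213, 0.054499998688697815], [0.43290001153945923, 0.039400000125169754], [0.4092999994754791, 0.04050000011920929]]
round [ 0.6077 -0.1352] [0.0384 0.071 ] 22.7 [ 0.6128 -0.123 ] 0.0359 [ 0.6083 -0.1323]
[[0.5823000073432922, -0.10369999706745148], [0.6478000283241272, -0.13120000064373016], [0.6330000162124634, -0.16660000383853912], [0.5674999952316284, -0.13920000195503235]]
hex [ 0.4365 -0.3082] [0.1146 0.0545] 83.8 [ 0.434  -0.2853] 0.0574 [ 0.4363 -0.3046]
[[0.49050000309944153, -0.27489998936653137], [0.49639999866485596, -0.32910001277923584], [0.3824999928474426, -0.34150001406669617], [0.3765999972820282, -0.2874000072479248]]
div 399 [578.4 273.9  21.3 127.3  73.2] 0.0167 0.0119 [0.5707 0.274  0.0119]
comp 598 [444.3  68.1  54.3  54.8   2.2] 0.0511 0.0409 [0.4443 0.0681 0.0412]
wt 478 [ 617.1 -108.2   45.8   46.5   31.8] 0.0465 0.0296 [ 0.6159 -0.1068  0.0307]
knob 60 [ 617.3 -107.9   16.4   16.1   40. ] 0.0465 0.0424 [ 0.617  -0.1076  0.0422]
eraser 205 [423.  -91.2  44.5  20.4  50.1] 0.0165 0.0125 [ 0.4236 -0.0909  0.0125]
small 183 [702.7 308.1 100.9 106.1  70.4] 0.0109 0.0058 [0.7101 0.3107 0.0062]
large 785 [401.  238.6 174.9  29.3  87.1] 0.0182 0.0121 [0.3994 0.2478 0.012 ]
```

View pics/crops0.png

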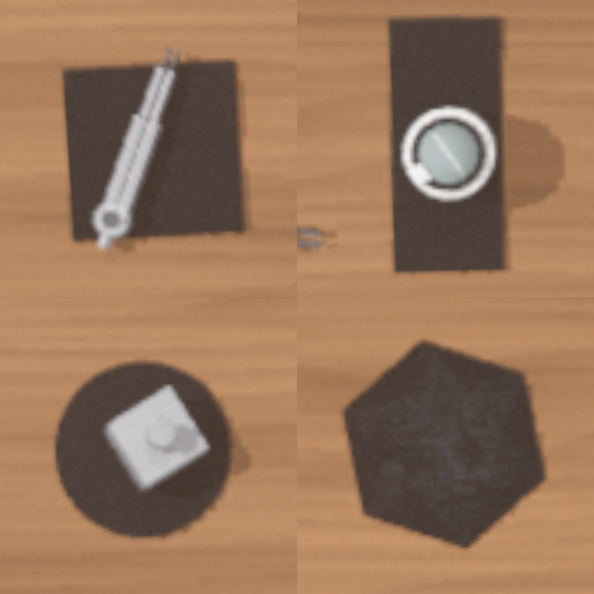

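```bash
python3 - <<'E'
s=open('fit.py').read()
s=s.replace("m=(im.max(2)<75).astype(np.uint8)","m=((im[...,0].astype(int)-im[...,2]<38)&(im[...,0]<120)).astype(np.uint8);m=cv2.morphologyEx(m,cv2.MORPH_OPEN,np.ones((5,5)))")
s=s.replace('        M=cv2.mom','        print(im[h0:=220,220],im[20,20]);cv2.drawContours(im,[q],-1,(255,0,0),1);cv2.imwrite(f"pics/m_{nm}_{tag}.png",im[:,:,::-1])\n        M=cv2.mom')
open('fit.py','w').write(s)
E
python3 fit.py; cd pics; python3 -c "
import cv2,numpy as np
r=[cv2.imread(f'm_{n}_crops0.png')[60:380,60:380] for n in('sq','long','round','hex')]
cv2.imwrite('masks0.png',cv2.resize(np.vstack([np.hstack(r[:2]),np.hstack(r[2:])]),(600,600)))"
```

```text
[116 109 109] [185 137 100]
sq [0.5782 0.249 ] [0.1049 0.0716] 87.0 [0.577  0.2495] 0.0622 [0.5735 0.2424]
[[0.6287000179290771, 0.2874999940395355], [0.6323999762535095, 0.2160000056028366], [0.5277000069618225, 0.21050000190734863], [0.5238999724388123, 0.28200000524520874]]
[182 190 190] [174 129  93]
long [0.4473 0.0728] [0.158 0.069] 89.0 [0.4472 0.073 ] 0.0853 [0.4474 0.0727]
[[0.5257999897003174, 0.10859999805688858], [0.5268999934196472, 0.03959999978542328], [0.36890000104904175, 0.03689999878406525], [0.3677000105381012, 0.10589999705553055]]
[199 198 200] [177 132  97]
round [ 0.6118 -0.1015] [0.1065 0.108 ] 90.0 [ 0.612  -0.1014] 0.0543 [ 0.6119 -0.1014]
[[0.6650000214576721, -0.04749999940395355], [0.6650000214576721, -0.15549999475479126], [0.5584999918937683, -0.15549999475479126], [0.5584999918937683, -0.04749999940395355]]
[87 76 74] [168 123  88]
hex [ 0.4339 -0.2799] [0.1262 0.1104] 18.4 [ 0.4336 -0.2799] 0.0631 [ 0.4338 -0.2799]
[[0.40139999985694885, -0.20270000398159027], [0.5062000155448914, -0.23759999871253967], [0.46619999408721924, -0.3571999967098236], [0.36160001158714294, -0.3224000036716461]]
div 399 [578.4 273.9  21.3 127.3  73.2] 0.0167 0.0119 [0.5707 0.274  0.0119]
comp 598 [444.3  68.1  54.3  54.8   2.2] 0.0511 0.0409 [0.4443 0.0681 0.0412]
wt 478 [ 617.1 -108.2   45.8   46.5   31.8] 0.0465 0.0296 [ 0.6159 -0.1068  0.0307]
knob 60 [ 617.3 -107.9   16.4   16.1   40. ] 0.0465 0.0424 [ 0.617  -0.1076  0.0422]
eraser 205 [423.  -91.2  44.5  20.4  50.1] 0.0165 0.0125 [ 0.4236 -0.0909  0.0125]
small 183 [702.7 308.1 100.9 106.1  70.4] 0.0109 0.0058 [0.7101 0.3107 0.0062]
large 785 [401.  238.6 174.9  29.3  87.1] 0.0182 0.0121 [0.3994 0.2478 0.012 ]
```

View pics/masks0.png

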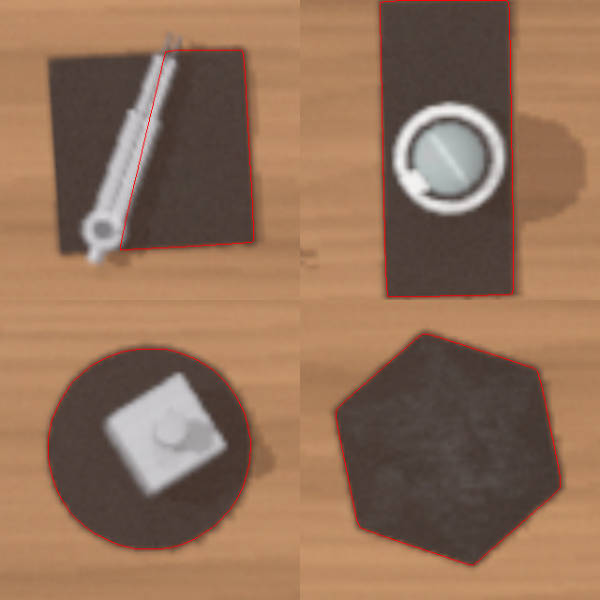

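```bash
cat >> h.py <<'E'
from scipy.spatial.transform import Rotation as Ro
def to(x,y,z,jaw,note=""):
    o=manip.get_obs();R=Ro.from_quat(o["ee_rot"]).as_matrix();p=np.array(o["position"])
    s=R.T@(np.array([x,y,z])-p)
    cur=np.degrees(np.arctan2(R[1,1],R[0,1]));dj=(jaw-cur+90)%180-90
    print(note,"t",round(float(o["clock"]),2),"pos",p.round(4),"jaw",round(cur,1),"tilt",np.round(R[:,2],3),"F",np.round(o["ft_force"],1),"grip",round(float(o["grip_width"])*85.4,1),"j7",np.round(o["joint_pos"][6],2))
    print("  shift",s.round(4),"twist",round(float(-np.radians(dj)),3))
E
python3 -c "
from h import *
to(.444,.0685,.15,38.5)"
```

```text
t 0.1 pos [0.2483 0.5732 0.2476] jaw 66.6 tilt [-0.    -0.001 -1.   ] F [-0.5  0.6  0. ] grip 85.3 j7 -0.09
  shift [-0.3802 -0.3852  0.0981] twist 0.49
```

Request:
{"op": "jog_arm", "data": {"steps": [0.085,-0.035,-0.035,0.005,0.05,0.085,-0.07,-0.07,0.01,0.1,0.085,-0.105,-0.105,0.02,0.15,0.085,-0.14,-0.14,0.03,0.2,0.085,-0.175,-0.175,0.04,0.25,0.085,-0.21,-0.21,0.05,0.3,0.085,-0.245,-0.245,0.06,0.35,0.085,-0.28,-0.28,0.07,0.4,0.085,-0.315,-0.32,0.08,0.45,0.085,-0.35,-0.355,0.09,0.49], "grip_force": 40}}

```text
clock: 1.1
position: [0.4258, 0.1136, 0.1594]
ee_rot: [0.435, 0.9, 0.0, -0.0]
ft_force: [1.2, 0.4, -0.7]
grip_width: 0.993
```

```bash
python3 -c "
from h import *
to(.444,.0685,.15,38.5)"
```

```text
t 1.1 pos [0.4258 0.1136 0.1594] jaw 38.4 tilt [ 0.  0. -1.] F [ 1.2  0.4 -0.7] grip 84.8 j7 0.3
  shift [-0.0466 -0.0137  0.0094] twist -0.002
```

Request:
{"op": "jog_arm", "data": {"steps": [0.085,-0.02,-0.005,0.005,0,0.085,-0.035,-0.008,0.01,0,0.085,-0.043,-0.01,0.01,0,0.085,-0.043,-0.01,0.01,0,0.085,-0.043,-0.01,0.01,0,0.085,-0.043,-0.01,0.01,0,0.085,-0.043,-0.01,0.01,0,0.085,-0.043,-0.01,0.01,0,0.085,-0.043,-0.01,0.01,0,0.085,-0.043,-0.01,0.01,0]}}

```text
clock: 2.1
position: [0.4447, 0.0758, 0.1498]
ee_rot: [0.434, 0.901, 0.0, 0.0]
ft_force: [-0.3, 0.1, 0.8]
grip_width: 0.99
```

```bash
python3 -c "
from h import *
to(.444,.0685,.026,38.5)
c=manip.calibration('wrist');p,d=manip.camera('wrist')
cv2.imwrite('pics/w1.png',p[:,:,::-1])
W=cloud('wrist',d,c)
m=(np.hypot(W[...,0]-.444,W[...,1]-.068)<.05)&(W[...,2]>.025)&(W[...,2]<.06)
P=W[m];print(len(P),cv2.minAreaRect((P[:,:2]*1000).astype(np.float32)),cv2.minEnclosingCircle((P[:,:2]*1000).astype(np.float32)))
"
```

```text
t 2.1 pos [0.4447 0.0758 0.1498] jaw 38.5 tilt [ 0.  0. -1.] F [-0.3  0.1  0.8] grip 84.6 j7 0.41
  shift [-0.0052 -0.0051  0.1238] twist 0.0
2819 ((442.3791198730469, 69.82049560546875), (54.640140533447266, 55.107444763183594), 3.183694839477539) ((442.6535339355469, 69.69605255126953), 28.03224754333496)
```

View pics/w1.png

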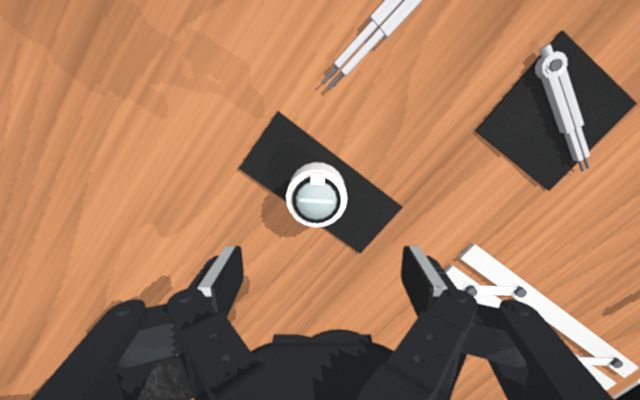

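Request:
{"op": "jog_arm", "data": {"steps": [0.085,-0.002,-0.003,0.02,0,0.085,-0.004,-0.005,0.05,0,0.085,-0.0045,-0.0055,0.075,0,0.085,-0.0045,-0.0055,0.095,0,0.085,-0.0045,-0.0055,0.11,0,0.085,-0.0045,-0.0055,0.12,0,0.085,-0.0045,-0.0055,0.124,0,0.085,-0.0045,-0.0055,0.124,0,0.07,-0.0045,-0.0055,0.124,0,0.06,-0.0045,-0.0055,0.124,0]}}

```text
clock: 3.15
position: [0.4438, 0.069, 0.0264]
ee_rot: [0.434, 0.901, 0.001, 0.0]
ft_force: [0.6, -0.0, 0.2]
grip_width: 0.706
```

Request:
{"op": "jog_arm", "data": {"steps": [0.05,0,0,0,0,0.045,0,0,0,0,0.04,0,0,0,0,0.04,0,0,0,0,0.04,0,0,0,0,0.04,0,0,0,0,0.04,0,0,-0.003,0,0.04,0,0,-0.01,0,0.04,0,0,-0.02,0,0.04,0,0,-0.03,0], "grip_force": 40}}

```text
clock: 4.15
position: [0.4433, 0.0687, 0.0568]
ee_rot: [0.434, 0.901, 0.0, 0.0]
ft_force: [0.4, 0.3, -0.5]
grip_width: 0.642
```

```bash
python3 -c "
from h import *
to(.4337,-.2799,.12,38.5)"
```

```text
t 4.15 pos [0.4433 0.0687 0.0568] jaw 38.5 tilt [ 0.  0. -1.] F [ 0.4  0.3 -0.5] grip 54.8 j7 0.49
  shift [-0.2668 -0.2245 -0.0633] twist -0.0
```

Request:
{"op": "jog_arm", "data": {"steps": [0.04,0,0,-0.02,0,0.04,-0.01,-0.01,-0.04,0,0.04,-0.03,-0.025,-0.05,0,0.04,-0.06,-0.05,-0.06,0,0.04,-0.09,-0.075,-0.06,0,0.04,-0.12,-0.1,-0.06,0,0.04,-0.15,-0.125,-0.06,0,0.04,-0.18,-0.15,-0.06,0,0.04,-0.21,-0.175,-0.06,0,0.04,-0.24,-0.2,-0.06,0]}}

```text
clock: 5.15
position: [0.4361, -0.2451, 0.1168]
ee_rot: [0.434, 0.901, 0.0, 0.001]
ft_force: [1.0, 0.0, -0.4]
grip_width: 0.644
```

Request:
{"op": "jog_arm", "data": {"steps": [0.04,-0.015,-0.015,0,0,0.04,-0.024,-0.022,0,0,0.04,-0.027,-0.0245,0,0,0.04,-0.027,-0.0245,0.01,0,0.04,-0.027,-0.0245,0.025,0,0.04,-0.027,-0.0245,0.04,0,0.04,-0.027,-0.0245,0.05,0,0.04,-0.027,-0.0245,0.055,0,0.04,-0.027,-0.0245,0.055,0,0.04,-0.027,-0.0245,0.055,0]}}

```text
clock: 6.15
position: [0.434, -0.28, 0.061]
ee_rot: [0.434, 0.901, 0.0, 0.0]
ft_force: [-0.7, -0.3, -0.9]
grip_width: 0.646
```

```bash
python3 -c "
from h import *
to(.4337,-.2799,.026,38.5)
p,d=manip.camera('scene');cv2.imwrite('pics/s1.png',p[:,:,::-1])"
```

```text
t 6.15 pos [ 0.434 -0.28   0.061] jaw 38.5 tilt [ 0. -0. -1.] F [-0.7 -0.3 -0.9] grip 55.2 j7 1.38
  shift [ 0.0003 -0.0002  0.035 ] twist 0.0
```

View pics/s1.png

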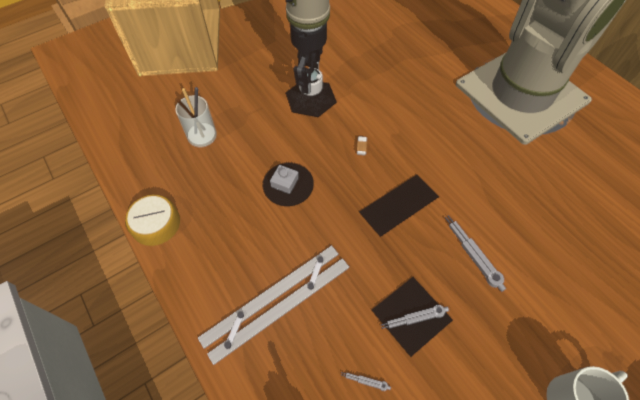

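Request:
{"op": "jog_arm", "data": {"steps": [0.04,0,0,0.01,0,0.04,0,0,0.02,0,0.04,0,0,0.027,0,0.04,0,0,0.031,0,0.04,0,0,0.033,0,0.04,0,0,0.034,0,0.04,0,0,0.0345,0,0.04,0,0,0.0345,0,0.04,0,0,0.0345,0,0.04,0,0,0.0345,0]}}

```text
clock: 7.2
position: [0.4336, -0.28, 0.0268]
ee_rot: [0.435, 0.901, 0.0, -0.0]
ft_force: [-3.6, 2.5, 6.9]
grip_width: 0.647
```

Request:
{"op": "jog_arm", "data": {"steps": [0.056,0,0,0,0,0.06,0,0,0,0,0.07,0,0,0,0,0.085,0,0,0,0,0.085,0,0,0,0,0.085,0,0,-0.01,0,0.085,0,0,-0.03,0,0.085,0,0,-0.06,0,0.085,0,0,-0.09,0,0.085,0,0,-0.11,0]}}

```text
clock: 8.2
position: [0.4342, -0.2806, 0.1389]
ee_rot: [0.435, 0.901, 0.0, 0.001]
ft_force: [0.5, -0.4, -0.2]
grip_width: 0.996
```

```bash
python3 -c "
from h import *
to(.5775,.2731,.14,70.2)
c=manip.calibration('wrist');p,d=manip.camera('wrist');cv2.imwrite('pics/w2.png',p[:,:,::-1])
W=cloud('wrist',d,c)
m=(np.hypot(W[...,0]-.434,W[...,1]+.28)<.05)&(W[...,2]>.025)&(W[...,2]<.06)
P=W[m];print(len(P),P[:,2].max(),cv2.minEnclosingCircle((P[:,:2]*1000).astype(np.float32)))
"
```

```text
t 8.2 pos [ 0.4342 -0.2806  0.1389] jaw 38.5 tilt [ 0.002 -0.001 -1.   ] F [ 0.5 -0.4 -0.2] grip 85.1 j7 1.3
  shift [ 0.3443  0.4567 -0.0012] twist -0.554
3108 0.048498652004860164 ((433.03045654296875, -278.9730224609375), 28.037992477416992)
```

View pics/w2.png

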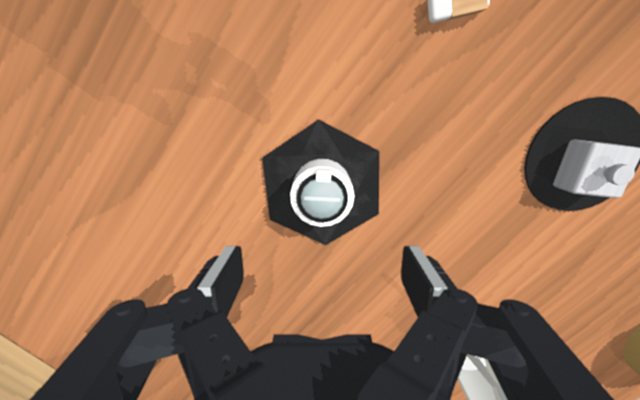

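Request:
{"op": "jog_arm", "data": {"steps": [0.085,0.015,0.02,0,-0.05,0.085,0.042,0.056,0,-0.1,0.085,0.07,0.092,0,-0.16,0.085,0.097,0.128,0,-0.22,0.085,0.124,0.165,0,-0.28,0.085,0.151,0.201,0,-0.34,0.085,0.179,0.237,0,-0.4,0.085,0.206,0.273,0,-0.46,0.085,0.233,0.309,0,-0.52,0.085,0.26,0.346,0,-0.554]}}

```text
clock: 9.25
position: [0.543, 0.1405, 0.1369]
ee_rot: [0.171, 0.985, 0.0, 0.0]
ft_force: [1.0, -0.4, 0.3]
grip_width: 0.992
```

```bash
python3 -c "
from h import *
to(.5775,.2731,.14,70.2)"
```

```text
t 9.25 pos [0.543  0.1405 0.1369] jaw 70.4 tilt [ 0.001  0.    -1.   ] F [ 1.  -0.4  0.3] grip 84.8 j7 0.99
  shift [ 0.0121  0.1365 -0.003 ] twist 0.003
```

Request:
{"op": "jog_arm", "data": {"steps": [0.06,0.004,0.04,0,0,0.05,0.008,0.08,0,0,0.04,0.01,0.11,0,0,0.04,0.01,0.125,0,0,0.04,0.01,0.132,0,0,0.04,0.01,0.132,0,0,0.04,0.01,0.132,0,0,0.04,0.01,0.132,0,0,0.04,0.01,0.132,0,0,0.04,0.01,0.132,0,0]}}

```text
clock: 10.25
position: [0.578, 0.2659, 0.1365]
ee_rot: [0.172, 0.985, 0.0, 0.0]
ft_force: [1.1, 0.8, 0.7]
grip_width: 0.467
```

```bash
python3 -c "
from h import *
to(.5775,.2731,.14,70.2)
c=manip.calibration('wrist');p,d=manip.camera('wrist');cv2.imwrite('pics/w3.png',p[:,:,::-1])
W=cloud('wrist',d,c)
np.savez('w3.npz',W=W,p=p,T=c['world_to_cam'],K=c['mtx'])
o=ortho('wrist',p,.50,.66,.19,.35,.01,3700,c=c);cv2.imwrite('pics/w3o.png',o[:,:,::-1])
"
```

```text
t 10.25 pos [0.578  0.2659 0.1365] jaw 70.2 tilt [ 0.  0. -1.] F [1.1 0.8 0.7] grip 39.9 j7 0.83
  shift [ 0.0029  0.0066 -0.0035] twist 0.0
```

View pics/w3o.png

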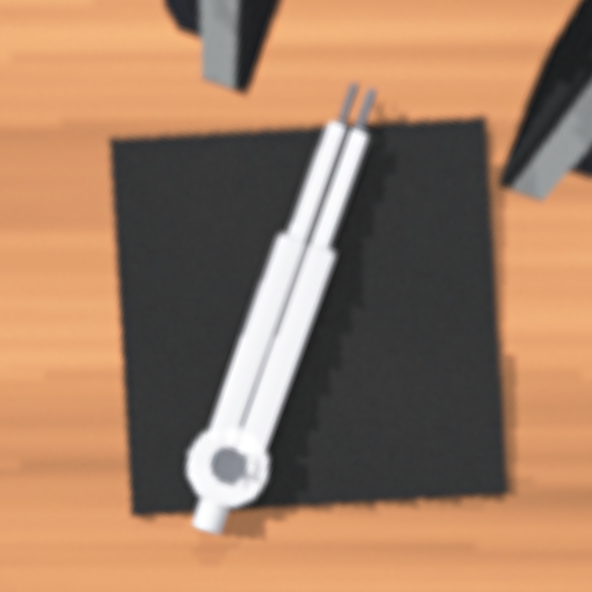

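Request:
{"op": "jog_arm", "data": {"steps": [0.04,0.002,0.002,0.02,0.01,0.04,0.005,0.0055,0.045,0.01,0.035,0.005,0.0055,0.07,0.01,0.035,0.005,0.0055,0.09,0.01,0.035,0.005,0.0055,0.1,0.01,0.035,0.005,0.0055,0.107,0.01,0.035,0.005,0.0055,0.111,0.01,0.035,0.005,0.0055,0.113,0.01,0.035,0.005,0.0055,0.115,0.01,0.035,0.005,0.0055,0.115,0.01]}}

```text
clock: 11.3
position: [0.5752, 0.2735, 0.0216]
ee_rot: [0.176, 0.984, 0.0, 0.0]
ft_force: [-0.9, 0.5, -0.5]
grip_width: 0.404
```

```bash
python3 -c "
from h import *
to(.575,.273,.021,69.7)
c=manip.calibration('wrist');p,d=manip.camera('wrist');cv2.imwrite('pics/w4.png',p[:,:,::-1])
"
```

```text
t 11.3 pos [0.5752 0.2735 0.0216] jaw 69.7 tilt [ 0.  0. -1.] F [-0.9  0.5 -0.5] grip 34.5 j7 0.84
  shift [ 0.     -0.0006  0.0006] twist -0.0
```

View pics/w4.png

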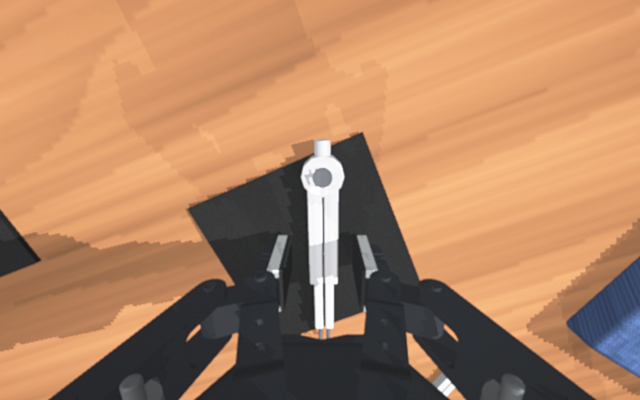

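Request:
{"op": "jog_arm", "data": {"steps": [0.025,0,0,0,0,0.02,0,0,0,0,0.015,0,0,0,0,0.01,0,0,0,0,0.005,0,0,0,0,0.005,0,0,0,0,0.005,0,0,0,0,0.005,0,0,0,0,0.005,0,0,-0.005,0,0.005,0,0,-0.01,0], "grip_force": 40}}

```text
clock: 12.35
position: [0.5748, 0.2732, 0.0313]
ee_rot: [0.176, 0.984, -0.0, -0.0]
ft_force: [0.6, 0.1, -0.8]
grip_width: 0.17
```

```bash
python3 -c "
from h import *
to(.447,.0727,.12,91.4)
c=manip.calibration('wrist');p,d=manip.camera('wrist');cv2.imwrite('pics/w5.png',p[:,:,::-1])
"
```

```text
t 12.35 pos [0.5748 0.2732 0.0313] jaw 69.7 tilt [-0.001 -0.    -1.   ] F [ 0.6  0.1 -0.8] grip 14.5 j7 0.84
  shift [ 0.0502 -0.2324 -0.0886] twist -0.379
```

View pics/w5.png

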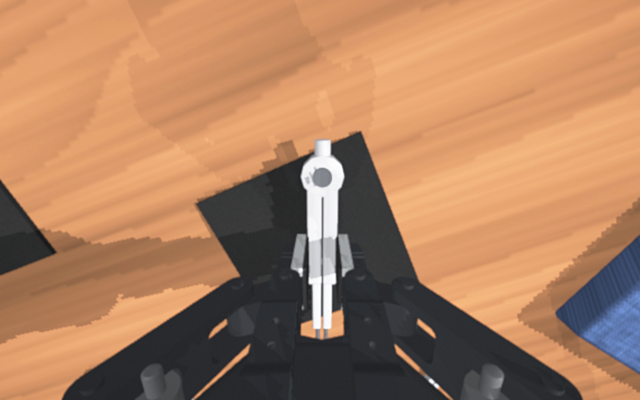

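Run:
```python
from h import *
p,d=manip.camera("top");np.savez("top1.npz",p=p,d=d)
cx,cy=.447,.0727;h=.11;s=3000
im=ortho("top",p,cx-h,cx+h,cy-h,cy+h,.003,s).astype(int)
m=((im[...,0]-im[...,2]<45)&(im[...,0]<125)).astype(np.uint8)
n,l,st,_=cv2.connectedComponentsWithStats(m);k=1+np.argmax(st[1:,4]);m=(l==k).astype(np.uint8)
cs,_=cv2.findContours(m,0,1);q=max(cs,key=cv2.contourArea);r=cv2.minAreaRect(q);M=cv2.moments(q)
print(r,cx+h-r[0][1]/s,cy+h-r[0][0]/s,np.array(r[1])/s,"mom",cx+h-M['m01']/M['m00']/s,cy+h-M['m10']/M['m00']/s, np.degrees(.5*np.arctan2(2*M['mu11'],M['mu20']-M['mu02'])))
```

```text
((329.8956604003906, 327.5828857421875), (478.276123046875, 210.8761444091797), 88.8426742553711) 0.44780570475260423 0.07273477986653645 [0.15942537 0.07029205] mom 0.44783012563962693 0.07265050379909896 88.80353421124333
```

Request:
{"op": "jog_arm", "data": {"steps": [0.005,0,0,-0.015,0,0.005,0,-0.005,-0.035,-0.03,0.005,0.005,-0.025,-0.05,-0.07,0.005,0.012,-0.055,-0.06,-0.11,0.005,0.02,-0.09,-0.06,-0.16,0.005,0.028,-0.125,-0.06,-0.21,0.005,0.036,-0.16,-0.06,-0.26,0.005,0.044,-0.195,-0.06,-0.31,0.005,0.05,-0.22,-0.06,-0.35,0.005,0.0517,-0.233,-0.055,-0.375]}}

```text
clock: 13.45
position: [0.4449, 0.071, 0.0875]
ee_rot: [-0.01, 1.0, 0.0, 0.001]
ft_force: [0.2, 0.6, -0.8]
grip_width: 0.172
```

Request:
{"op": "jog_arm", "data": {"steps": [0.005,0,0,0,0,0.005,0,0,0.005,0,0.005,0,0,0.015,0,0.005,0,0,0.025,0,0.005,0,0,0.035,0,0.005,0,0,0.042,0,0.005,0,0,0.045,0,0.005,0,0,0.045,0,0.005,0,0,0.045,0,0.005,0,0,0.045,0]}}

```text
clock: 14.45
position: [0.4459, 0.0729, 0.0416]
ee_rot: [-0.01, 1.0, 0.0, 0.0]
ft_force: [-0.3, 0.8, -1.4]
grip_width: 0.172
```

```bash
python3 -c "
from h import *
to(.4455,.0727,.0216,91.2)
c=manip.calibration('wrist');p,d=manip.camera('wrist');cv2.imwrite('pics/w6.png',p[:,:,::-1])
"
```

```text
t 14.45 pos [0.4459 0.0729 0.0416] jaw 91.2 tilt [ 0.001  0.    -1.   ] F [-0.3  0.8 -1.4] grip 14.7 j7 1.41
  shift [ 0.0005 -0.0002  0.02  ] twist -0.001
```

View pics/w6.png

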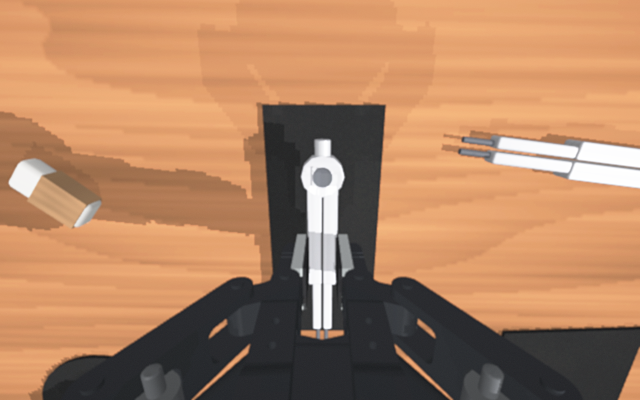

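Aligned with the pad (head at (322,177), pad centred about it). Lower gently 20 mm and release, opening only to 40 mm.

Request:
{"op": "jog_arm", "data": {"steps": [0.005,0,0,0.006,0,0.005,0,0,0.012,0,0.005,0,0,0.016,0,0.005,0,0,0.018,0,0.005,0,0,0.019,0,0.005,0,0,0.0195,0,0.005,0,0,0.02,0,0.005,0,0,0.02,0,0.005,0,0,0.02,0,0.005,0,0,0.02,0]}}

```text
clock: 15.5
position: [0.4457, 0.0728, 0.0216]
ee_rot: [-0.01, 1.0, 0.0, 0.0]
ft_force: [-3.0, -1.2, 4.9]
grip_width: 0.168
```

Request:
{"op": "jog_arm", "data": {"steps": [0.017,0,0,0,0,0.02,0,0,0,0,0.025,0,0,0,0,0.032,0,0,0,0,0.036,0,0,0,0,0.036,0,0,-0.003,0,0.036,0,0,-0.02,0,0.036,0,0,-0.05,0,0.05,0,0,-0.085,0,0.06,0,0,-0.11,0]}}

```text
clock: 16.5
position: [0.446, 0.0728, 0.1335]
ee_rot: [-0.01, 1.0, 0.0, 0.001]
ft_force: [-0.3, -0.8, 0.3]
grip_width: 0.705
```

```bash
python3 -c "
from h import *
to(.616,-.1075,.14,31.8)
c=manip.calibration('wrist');p,d=manip.camera('wrist');cv2.imwrite('pics/w7.png',p[:,:,::-1])
o=ortho('wrist',p,.36,.54,-.02,.16,.01,3200,c=c);cv2.imwrite('pics/w7o.png',o[:,:,::-1])
"
```

```text
t 16.5 pos [0.446  0.0728 0.1335] jaw 91.1 tilt [ 0.002  0.001 -1.   ] F [-0.3 -0.8  0.3] grip 60.2 j7 1.35
  shift [-0.1664 -0.1836 -0.0064] twist 1.036
```

View pics/w7o.png

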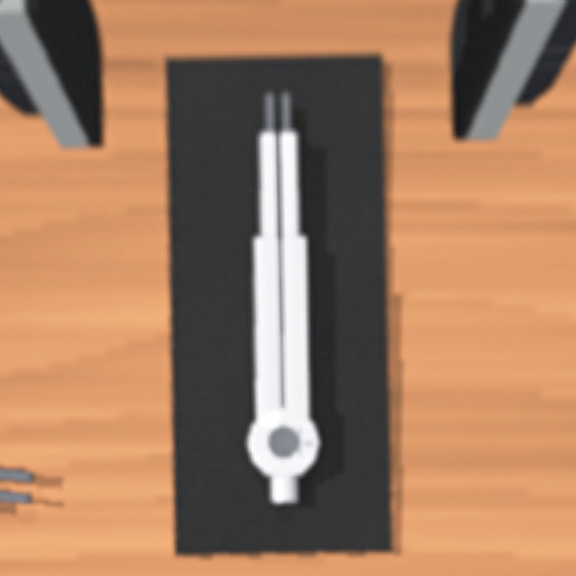

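```bash
python3 -c "
from h import *
c=manip.calibration('wrist');T=c['world_to_cam'];o=-T[:3,:3].T@T[:3,3];print(o)
def re(u,v,z):
    P=np.array([.54-v/3200,.16-u/3200,.01]); return o+(P-o)*(z-o[2])/(P[2]-o[2])
pad=np.mean([re(*a,.003) for a in((166,60),(381,55),(391,551),(177,554))],0)
h=re(284,441,.012);t=re(278,95,.0075)
print(pad,h,t,h+(t-h)*46/110, np.degrees(np.arctan2(*(t-h)[1::-1])))
"
```

```text
[0.36807018 0.07055871 0.26212741]
[0.44681468 0.07295537 0.003     ] [0.40191686 0.07124452 0.012     ] [0.51172292 0.07315045 0.0075    ] [0.44783576 0.07204154 0.01011818] 0.994396736293807
```

Request:
{"op": "jog_arm", "data": {"steps": [0.07,-0.015,-0.016,-0.005,0.1,0.085,-0.035,-0.04,-0.005,0.22,0.085,-0.055,-0.065,-0.005,0.34,0.085,-0.08,-0.09,-0.005,0.46,0.085,-0.1,-0.115,-0.005,0.58,0.085,-0.12,-0.135,-0.005,0.7,0.085,-0.14,-0.155,-0.005,0.82,0.085,-0.155,-0.172,-0.005,0.93,0.085,-0.164,-0.182,-0.005,1.01,0.085,-0.166,-0.184,-0.005,1.036]}}

```text
clock: 17.55
position: [0.6157, -0.1093, 0.1359]
ee_rot: [0.488, 0.873, -0.001, 0.0]
ft_force: [-0.3, 0.3, 0.2]
grip_width: 0.992
```

Request:
{"op": "jog_arm", "data": {"steps": [0.085,0,0,0,0,0.085,0,0,0,0,0.085,0,0,0,0,0.085,0,0,0,0,0.085,0,0,0,0,0.085,0,0,0,0,0.085,0,0,0,0,0.085,0,0,0,0,0.085,0,0,0,0,0.085,0,0,0,0]}}

```text
clock: 18.55
position: [0.6153, -0.1078, 0.1362]
ee_rot: [0.486, 0.874, 0.0, -0.0]
ft_force: [-0.8, 0.0, 0.0]
grip_width: 0.995
```

```bash
python3 -c "
from h import *
c=manip.calibration('wrist');p,d=manip.camera('wrist');cv2.imwrite('pics/w8.png',p[:,:,::-1])
W=cloud('wrist',d,c)
m=(np.hypot(W[...,0]-.617,W[...,1]+.108)<.045)&(W[...,2]>.024)&(W[...,2]<.034)
P=W[m];print(len(P),np.median(P[:,2]),cv2.minAreaRect((P[:,:2]*1000).astype(np.float32)))
o=ortho('wrist',p,.53,.69,-.19,-.03,.029,3500,c=c);cv2.imwrite('pics/w8o.png',o[:,:,::-1])
to(.6165,-.1078,.022,31.8)
"
```

```text
2154 0.028885526567628446 ((615.803955078125, -106.81434631347656), (45.854156494140625, 45.733585357666016), 32.21776580810547)
 t 18.6 pos [ 0.6153 -0.1078  0.1363] jaw 31.8 tilt [-0.  0. -1.] F [ 0.   0.5 -0.1] grip 84.7 j7 0.86
  shift [-0.0007  0.001   0.1143] twist -0.0
```

View pics/w8o.png

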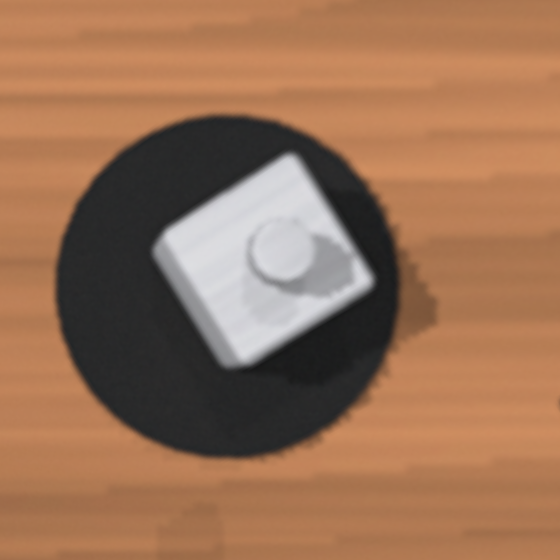

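Request:
{"op": "jog_arm", "data": {"steps": [0.085,0,0.001,0.02,0,0.085,0,0.001,0.045,-0.005,0.085,0,0.001,0.07,-0.005,0.085,0,0.001,0.09,-0.005,0.085,0,0.001,0.103,-0.005,0.085,0,0.001,0.11,-0.005,0.085,0,0.001,0.114,-0.005,0.085,0,0.001,0.114,-0.005,0.07,0,0.001,0.114,-0.005,0.055,0,0.001,0.114,-0.005]}}

```text
clock: 19.6
position: [0.6167, -0.1073, 0.0231]
ee_rot: [0.484, 0.875, 0.0, 0.001]
ft_force: [-0.3, 0.2, 0.4]
grip_width: 0.686
```

Request:
{"op": "jog_arm", "data": {"steps": [0.045,0,0,0,0,0.04,0,0,0,0,0.035,0,0,0,0,0.03,0,0,0,0,0.03,0,0,0,0,0.03,0,0,0,0,0.03,0,0,-0.003,0,0.03,0,0,-0.01,0,0.03,0,0,-0.02,0,0.03,0,0,-0.03,0], "grip_force": 70}}

```text
clock: 20.6
position: [0.6161, -0.1073, 0.0531]
ee_rot: [0.484, 0.875, -0.0, -0.0]
ft_force: [-0.3, 0.3, -4.5]
grip_width: 0.525
```

```bash
python3 -c "
from h import *
c=manip.calibration('wrist');p,d=manip.camera('wrist');cv2.imwrite('pics/w9.png',p[:,:,::-1])
to(.5768,.2655,.12,3)
D=np.load('w3.npz');c=dict(mtx=D['K'],world_to_cam=D['T']);T=c['world_to_cam'];o=-T[:3,:3].T@T[:3,3]
def re(u,v,z):
    P=np.array([.66-v/3700,.35-u/3700,.01]); return o+(P-o)*(z-o[2])/(P[2]-o[2])
q=[re(*a,.003) for a in((111,141),(484,120),(507,493),(133,514))];print('sq',np.mean(q,0), np.degrees(np.arctan2(*(q[0]-q[3])[1::-1])), np.degrees(np.arctan2(*(q[1]-q[2])[1::-1])))
"
```

```text
t 20.65 pos [ 0.6172 -0.1075  0.055 ] jaw 32.1 tilt [ 0.003 -0.    -1.   ] F [ 1.6 -0.7 -2.6] grip 44.7 j7 0.9
  shift [ 0.3374  0.164  -0.0651] twist 0.508
sq [0.57628697 0.26584634 0.003     ] 3.375465186302888 3.5285161758567374
```

View pics/w9.png

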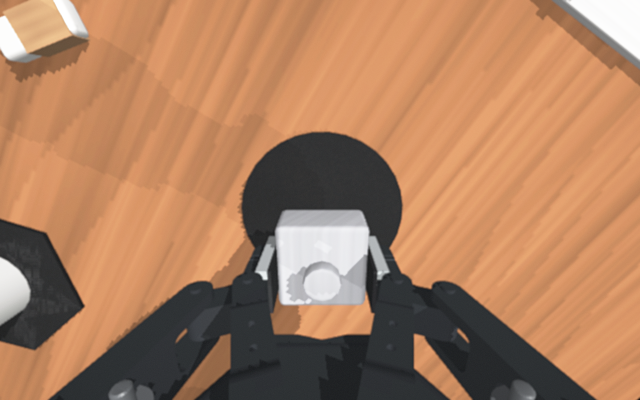

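Request:
{"op": "jog_arm", "data": {"steps": [0.03,0,0,-0.015,0,0.03,0,0,-0.035,0.02,0.03,0.012,0.006,-0.05,0.06,0.03,0.04,0.019,-0.06,0.11,0.03,0.075,0.036,-0.065,0.16,0.03,0.11,0.053,-0.065,0.21,0.03,0.145,0.07,-0.065,0.26,0.03,0.18,0.087,-0.065,0.31,0.03,0.215,0.104,-0.065,0.36,0.03,0.25,0.121,-0.065,0.41]}}

```text
clock: 21.65
position: [0.5856, 0.1704, 0.1183]
ee_rot: [0.653, 0.757, 0.0, 0.0]
ft_force: [0.2, -0.3, -5.5]
grip_width: 0.526
```

```bash
python3 -c "
from h import *
to(.5765,.2657,.12,3.3)
"
```

```text
t 21.65 pos [0.5856 0.1704 0.1183] jaw 8.5 tilt [ 0.  0. -1.] F [ 0.2 -0.3 -5.5] grip 44.9 j7 0.0
  shift [ 0.0956  0.0051 -0.0017] twist 0.09
```

Request:
{"op": "jog_arm", "data": {"steps": [0.03,0.03,0.002,0,0.03,0.03,0.055,0.003,0,0.06,0.03,0.075,0.004,0,0.08,0.03,0.086,0.005,0,0.09,0.03,0.091,0.005,0,0.09,0.03,0.091,0.005,0.01,0.09,0.03,0.091,0.005,0.03,0.09,0.03,0.091,0.005,0.05,0.09,0.03,0.091,0.005,0.06,0.09,0.03,0.091,0.005,0.065,0.09]}}

```text
clock: 22.65
position: [0.577, 0.258, 0.0511]
ee_rot: [0.686, 0.728, -0.001, -0.0]
ft_force: [0.5, 0.1, -4.5]
grip_width: 0.521
```

Request:
{"op": "jog_arm", "data": {"steps": [0.03,0,0,0,0,0.03,0,0,0,0,0.03,0,0,0,0,0.03,0,0,0,0,0.03,0,0,0,0,0.03,0,0,0,0,0.03,0,0,0,0,0.03,0,0,0,0,0.03,0,0,0,0,0.03,0,0,0,0]}}

```text
clock: 23.65
position: [0.5772, 0.2596, 0.0523]
ee_rot: [0.686, 0.728, 0.0, -0.0]
ft_force: [-0.0, -0.9, -4.6]
grip_width: 0.522
```

```bash
python3 -c "
from h import *
to(.5765,.2657,.0235,3.3)
"
```

```text
t 23.65 pos [0.5772 0.2596 0.0523] jaw 3.4 tilt [-0.  0. -1.] F [-0.  -0.9 -4.6] grip 44.5 j7 -0.19
  shift [ 0.0061 -0.0003  0.0288] twist 0.002
```

Request:
{"op": "jog_arm", "data": {"steps": [0.03,0.003,0,0.003,0,0.03,0.006,0,0.008,0,0.03,0.006,0,0.015,0,0.03,0.006,0,0.021,0,0.03,0.006,0,0.025,0,0.03,0.006,0,0.027,0,0.03,0.006,0,0.028,0,0.03,0.006,0,0.0285,0,0.03,0.006,0,0.029,0,0.03,0.006,0,0.029,0]}}

```text
clock: 24.65
position: [0.577, 0.2656, 0.0235]
ee_rot: [0.686, 0.728, 0.0, -0.0]
ft_force: [-0.3, 0.3, -4.8]
grip_width: 0.519
```

```bash
python3 -c "
from h import *
to(.5765,.2657,.0231,3.3)
"
```

```text
t 24.65 pos [0.577  0.2656 0.0235] jaw 3.4 tilt [ 0.  0. -1.] F [-0.3  0.3 -4.8] grip 44.3 j7 -0.18
  shift [ 0.0001 -0.0005  0.0004] twist 0.002
```

Request:
{"op": "jog_arm", "data": {"steps": [0.03,0,0,0.0003,0,0.03,0,0,0.0006,0,0.03,0,0,0.0009,0,0.03,0,0,0.0012,0,0.03,0,0,0.0014,0,0.03,0,0,0.0014,0,0.03,0,0,0.0014,0,0.03,0,0,0.0014,0,0.03,0,0,0.0014,0,0.03,0,0,0.0014,0]}}

```text
clock: 25.65
position: [0.577, 0.2656, 0.0232]
ee_rot: [0.686, 0.728, 0.0, -0.0]
ft_force: [-6.2, -3.0, 11.6]
grip_width: 0.526
```

Contact (11.6 N up). Release and retreat.

Request:
{"op": "jog_arm", "data": {"steps": [0.047,0,0,0,0,0.052,0,0,0,0,0.06,0,0,0,0,0.072,0,0,0,0,0.085,0,0,0,0,0.085,0,0,0,0,0.085,0,0,-0.02,0,0.085,0,0,-0.05,0,0.085,0,0,-0.085,0,0.085,0,0,-0.12,0]}}

```text
clock: 26.65
position: [0.5767, 0.2654, 0.143]
ee_rot: [0.686, 0.728, -0.0, -0.0]
ft_force: [0.9, 0.7, -0.0]
grip_width: 0.994
```

```bash
python3 -c "
from h import *
c=manip.calibration('wrist');p,d=manip.camera('wrist');cv2.imwrite('pics/w10.png',p[:,:,::-1])
W=cloud('wrist',d,c)
m=(np.hypot(W[...,0]-.577,W[...,1]-.266)<.045)&(W[...,2]>.024)&(W[...,2]<.034)
P=W[m];print(len(P),np.median(P[:,2]),cv2.minAreaRect((P[:,:2]*1000).astype(np.float32)))
to(.433,-.2795,.15,38.5)
"
```

```text
2026 0.02887832753108012 ((577.0448608398438, 266.3328857421875), (46.02694320678711, 46.30043411254883), 3.0580034255981445)
 t 26.7 pos [0.5794 0.2662 0.1494] jaw 3.4 tilt [ 0.006  0.004 -1.   ] F [2.6 0.1 5. ] grip 84.9 j7 -0.24
  shift [-0.5361 -0.1786 -0.0037] twist -0.613
```

View pics/w10.png

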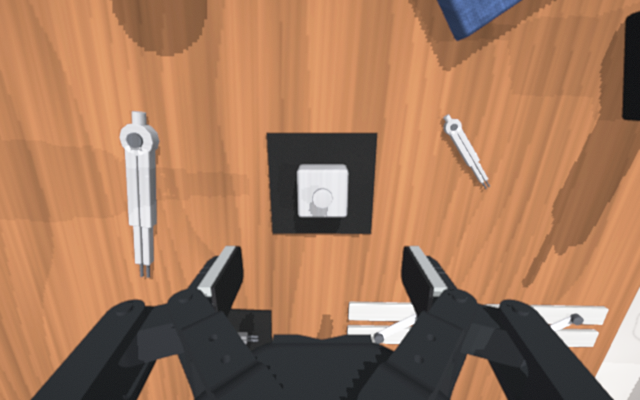

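Request:
{"op": "jog_arm", "data": {"steps": [0.085,-0.02,-0.007,0,-0.05,0.085,-0.06,-0.02,0,-0.12,0.085,-0.1,-0.033,0,-0.19,0.085,-0.14,-0.047,0,-0.26,0.085,-0.18,-0.06,0,-0.33,0.085,-0.22,-0.073,0,-0.4,0.085,-0.26,-0.087,0,-0.47,0.085,-0.3,-0.1,0,-0.54,0.085,-0.34,-0.113,0,-0.58,0.085,-0.38,-0.127,0,-0.613]}}

```text
clock: 27.7
position: [0.4723, -0.1229, 0.142]
ee_rot: [0.433, 0.901, 0.0, 0.0]
ft_force: [0.0, 0.6, 0.8]
grip_width: 0.993
```

```bash
python3 -c "
from h import *
to(.433,-.2795,.14,38.5)
"
```

```text
t 27.7 pos [ 0.4723 -0.1229  0.142 ] jaw 38.7 tilt [ 0.001  0.    -1.   ] F [0.  0.6 0.8] grip 84.8 j7 0.94
  shift [-0.0977 -0.1285  0.0019] twist 0.003
```

Request:
{"op": "jog_arm", "data": {"steps": [0.085,-0.025,-0.032,0,0,0.085,-0.05,-0.065,0,0,0.085,-0.072,-0.095,0,0,0.085,-0.086,-0.115,0,0,0.085,-0.094,-0.124,0,0,0.085,-0.096,-0.126,0,0,0.085,-0.096,-0.126,0,0,0.085,-0.096,-0.126,0,0,0.085,-0.096,-0.126,0,0,0.085,-0.096,-0.126,0,0]}}

```text
clock: 28.7
position: [0.4345, -0.2742, 0.1418]
ee_rot: [0.433, 0.901, 0.0, -0.0]
ft_force: [-0.8, 0.5, 0.1]
grip_width: 0.993
```

```bash
python3 -c "
from h import *
c=manip.calibration('wrist');p,d=manip.camera('wrist');cv2.imwrite('pics/w11.png',p[:,:,::-1])
W=cloud('wrist',d,c)
m=(np.hypot(W[...,0]-.434,W[...,1]+.28)<.05)&(W[...,2]>.025)&(W[...,2]<.06)
P=W[m];print(len(P),P[:,2].max(),cv2.minEnclosingCircle((P[:,:2]*1000).astype(np.float32)))
to(.4333,-.2795,.0265,38.5)
"
```

```text
3002 0.048478266279702205 ((432.71014404296875, -279.2347412109375), 28.001766204833984)
 t 28.75 pos [ 0.4345 -0.2744  0.1419] jaw 38.6 tilt [ 0.  0. -1.] F [ 0.1 -0.  -0.1] grip 84.8 j7 1.32
  shift [-0.0033 -0.0041  0.1154] twist 0.002
```

Request:
{"op": "jog_arm", "data": {"steps": [0.085,-0.002,-0.002,0.02,0,0.085,-0.0035,-0.004,0.045,0,0.085,-0.0035,-0.004,0.07,0,0.085,-0.0035,-0.004,0.09,0,0.085,-0.0035,-0.004,0.104,0,0.085,-0.0035,-0.004,0.112,0,0.085,-0.0035,-0.004,0.115,0,0.085,-0.0035,-0.004,0.115,0,0.07,-0.0035,-0.004,0.115,0,0.06,-0.0035,-0.004,0.115,0], "grip_force": 40}}

```text
clock: 29.75
position: [0.4337, -0.2804, 0.0275]
ee_rot: [0.434, 0.901, 0.0, 0.001]
ft_force: [0.6, 0.2, 0.3]
grip_width: 0.708
```

Request:
{"op": "jog_arm", "data": {"steps": [0.05,0,0,0,0,0.045,0,0,0,0,0.04,0,0,0,0,0.04,0,0,0,0,0.04,0,0,0,0,0.04,0,0,0,0,0.04,0,0,-0.003,0,0.04,0,0,-0.01,0,0.04,0,0,-0.025,0,0.04,0,0,-0.045,0]}}

```text
clock: 30.75
position: [0.4328, -0.2802, 0.0728]
ee_rot: [0.434, 0.901, -0.0, -0.0]
ft_force: [0.5, 0.3, -0.3]
grip_width: 0.644
```

```bash
python3 -c "
from h import *
to(.612,-.1014,.09,38.5)
"
```

```text
t 30.75 pos [ 0.4328 -0.2802  0.0728] jaw 38.5 tilt [-0.001  0.    -1.   ] F [ 0.5  0.3 -0.3] grip 55.0 j7 1.42
  shift [ 0.0282  0.2515 -0.0174] twist 0.001
```

Request:
{"op": "jog_arm", "data": {"steps": [0.04,0,0.01,-0.01,0,0.04,0.003,0.03,-0.02,0,0.04,0.006,0.06,-0.025,0,0.04,0.01,0.095,-0.025,0,0.04,0.014,0.13,-0.025,0,0.04,0.018,0.165,-0.025,0,0.04,0.022,0.2,-0.025,0,0.04,0.025,0.23,-0.025,0,0.04,0.027,0.246,-0.025,0,0.04,0.0275,0.251,-0.02,0]}}

```text
clock: 31.75
position: [0.6138, -0.1003, 0.0923]
ee_rot: [0.433, 0.902, 0.0, 0.001]
ft_force: [-0.1, 0.0, -2.0]
grip_width: 0.641
```

Request:
{"op": "jog_arm", "data": {"steps": [0.04,0,0,0,0,0.04,0,0,0.01,0,0.04,0,0,0.02,0,0.04,0,0,0.03,0,0.04,0,0,0.04,0,0.04,0,0,0.045,0,0.04,0,0,0.045,0,0.04,0,0,0.045,0,0.04,0,0,0.045,0,0.04,0,0,0.045,0]}}

```text
clock: 32.75
position: [0.6127, -0.1022, 0.0473]
ee_rot: [0.434, 0.901, 0.0, 0.0]
ft_force: [0.5, -0.3, -1.1]
grip_width: 0.641
```

```bash
python3 -c "
from h import *
to(.6124,-.1021,.0272,38.5)
c=manip.calibration('wrist');p,d=manip.camera('wrist');cv2.imwrite('pics/w12.png',p[:,:,::-1])
W=cloud('wrist',d,c)
m=(np.hypot(W[...,0]-.612,W[...,1]+.102)<.036)&(W[...,2]>.06)&(W[...,2]<.085)
P=W[m];print(len(P),P[:,2].max(),cv2.minEnclosingCircle((P[:,:2]*1000).astype(np.float32)))
o=ortho('wrist',p,.53,.69,-.19,-.03,.003,3500,c=c);cv2.imwrite('pics/w12o.png',o[:,:,::-1])
"
```

```text
t 32.75 pos [ 0.6127 -0.1022  0.0473] jaw 38.6 tilt [ 0.001  0.    -1.   ] F [ 0.5 -0.3 -1.1] grip 54.7 j7 1.07
  shift [ 0.0003 -0.0002  0.0201] twist 0.001
6494 0.08499869304120714 ((607.4113159179688, -96.23189544677734), 34.485504150390625)
```

View pics/w12o.png

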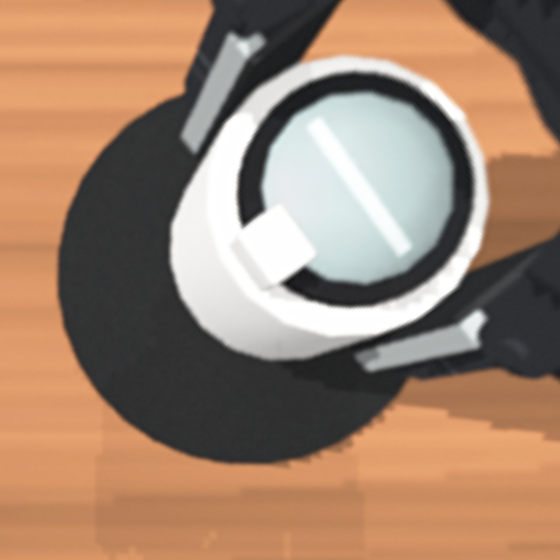

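Request:
{"op": "jog_arm", "data": {"steps": [0.04,0,0,0.006,0,0.04,0,0,0.012,0,0.04,0,0,0.016,0,0.04,0,0,0.018,0,0.04,0,0,0.019,0,0.04,0,0,0.0195,0,0.04,0,0,0.02,0,0.04,0,0,0.02,0,0.04,0,0,0.02,0,0.04,0,0,0.02,0]}}

```text
clock: 33.8
position: [0.612, -0.1022, 0.0278]
ee_rot: [0.434, 0.901, 0.0, -0.001]
ft_force: [-8.0, 2.1, 11.5]
grip_width: 0.647
```

Contact felt; release.

Request:
{"op": "jog_arm", "data": {"steps": [0.056,0,0,0,0,0.06,0,0,0,0,0.07,0,0,0,0,0.085,0,0,0,0,0.085,0,0,0,0,0.085,0,0,-0.01,0,0.085,0,0,-0.03,0,0.085,0,0,-0.06,0,0.085,0,0,-0.09,0,0.085,0,0,-0.12,0]}}

```text
clock: 34.8
position: [0.6123, -0.1025, 0.1488]
ee_rot: [0.434, 0.901, 0.0, 0.0]
ft_force: [-0.1, 0.2, 0.3]
grip_width: 0.993
```

Request:
{"op": "jog_arm", "data": {"steps": [0.085,0.01,0.01,-0.02,0,0.085,0.03,0.02,-0.04,0,0.085,0.06,0.02,-0.06,0,0.085,0.1,0.02,-0.08,0,0.085,0.14,0.02,-0.08,0,0.085,0.18,0.01,-0.08,0,0.085,0.22,0,-0.08,0,0.085,0.26,0,-0.08,0,0.085,0.28,0,-0.08,0,0.085,0.28,0,-0.08,0]}}

```text
clock: 35.8
position: [0.4364, 0.1189, 0.2276]
ee_rot: [0.432, 0.902, 0.001, -0.0]
ft_force: [0.6, -0.5, -0.7]
grip_width: 0.996
```

Run:
```python
from h import *
to(.4,.3,.2,90)
p,d=manip.camera("top");cv2.imwrite("pics/top9.png",p[:,:,::-1]);np.savez("top9.npz",p=p,d=d)
W=cloud("top",d)
for nm,cx,cy,r,z0,z1 in(("comp",.612,-.102,.05,.025,.06),("wt",.577,.266,.05,.018,.06),("eraser",.422,-.091,.04,.008,.03),("div",.447,.072,.08,.008,.03)):
    m=(np.hypot(W[...,0]-cx,W[...,1]-cy)<r)&(W[...,2]>z0)&(W[...,2]<z1);P=W[m]
    if len(P)>4:print(nm,len(P),np.round(np.hstack([*cv2.minAreaRect((P[:,:2]*1000).astype(np.float32))]),1),np.median(P[:,2]))
# bystander comparison
q=np.load("top0.npz")["p"];df=np.abs(p.astype(int)-q).max(2)
for n,(u,v,w,h) in dict(rule=(250,40,40,150),cup=(445,115,60,55),eraser=(340,260,35,30)).items(): print(n,(df[v:v+h,u:u+w]>40).sum())
```

```text
t 35.8 pos [0.4364 0.1189 0.2276] jaw 38.8 tilt [ 0.     0.002 -1.   ] F [ 0.6 -0.5 -0.7] grip 85.1 j7 0.27
  shift [0.1639 0.085  0.0279] twist -0.894
comp 558 [ 612.2 -102.2   54.4   54.7   64.7] 0.04125713558315738
wt 515 [578.3 263.8  46.2  45.2   2.9] 0.029143505216225652
eraser 207 [422.9 -91.3  44.5  20.4  50.3] 0.012426742773686963
div 373 [448.6  72.  124.9  18.9   2.1] 0.012148752242877864
rule 0
cup 0
eraser 0
```

View pics/top9.png

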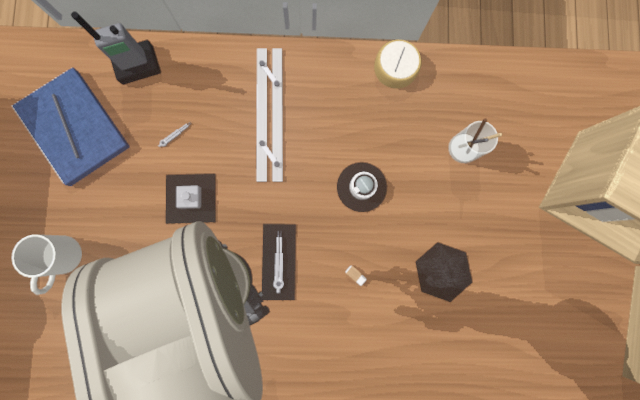

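All three instruments are in place: weight at (188,197), compass at (363,185), dividers at (279,262). The hex pad is empty and the bystanders look unchanged.

```bash
python3 -c "
from workcell import manip
print(manip.hand_in())"
```

```text
the job is handed in; nothing more can be done
None
```

The job is handed in, at about 36 s of the 122 s allowed, with each instrument on its own pad and the arm clear.

- **Order of moves:** I set the compass down and let go on the six-sided pad. I then moved the middle-sized dividers from the square pad to the long pad and the chart weight from the round pad to the square pad. Last, I fetched the compass and put it on the round pad.
- **Positions:** My last measurements put each instrument about 1 to 2 mm from the middle of its pad. The dividers lie flat along the long pad and the weight is square to its pad, each within about 1°.
- **Where the cameras disagreed:** The overhead and wrist cameras differ by 1 to 3 mm. They put the weight at (0.578, 0.264) and (0.577, 0.266).
- **Gentleness:** Contact forces when setting down were about 5 to 12 N.
- **Bystanders:** Comparing the overhead picture before and after, the rule, pencil cup and eraser show no change. The large spare dividers were hidden under the raised arm in the last picture, so I did not check them again.

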